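# Roll the stand post into its V-rest

## Robot

A 6-joint arm with a two-finger parallel gripper is mounted at the origin on a cart in front of the work surface, level with it; the furniture and walls round the work are solid. World frame = base frame: x ahead of the robot, y to its left, z up, the work surface at z = 0. Lengths are in m, angles in degrees, forces in N, time in s.
With the tool pointing down it reaches from about 0.425 to 0.95 m from the base axis. Payload 3.5 kg.
Tool frame: the origin (TCP) lies midway between the tips of the shut fingers; the grasp point (between the pads) lies 19 mm behind it; y points along the fingers, x is the direction in which the jaws open and shut, and the axes are right-handed (so a half turn about y gives the same grasp; the last joint's range is limited). The gripper opens to 85 mm and grips with 20 to 120 N. Pads are 22 mm wide; open, the fingers measure 114 mm over their backs; the gripper's body (76 mm by 85 mm) begins 54 mm behind the grasp point. The pads swing forward as they close: fully open they stand 13 mm farther back than shut.
Start: joints at [-8.594, 16.404, 90.338, -0, 73.258, -8.594], TCP at [0.675, 0, 0.231] pointing down, gripper open.
Joint ranges: [-158.93, 158.93], [-51.34, 127.21], [12.03, 142.37], [-87.48, 267.48], [13.55, 161.25], [-162.69, 162.69]. Speed limits (degrees/s): [159.86, 159.86, 180, 180, 180, 180].

## Interface

Orientations are given as [roll, pitch, yaw] about the fixed x, y, z axes, in that order (R = Rz(yaw) Ry(pitch) Rx(roll)).
In Python, from plant import robot, viewer, boxes_of gives the robot as it stands.
- The arm moves only by the tool move_arm, never from a script. Its arguments are lists of equal length, an entry for each row: "delta_pos": the shift along the tool's x, y, z each as a share of 40 cm, from -1 to 1, a list of three; "dr": the turn, a rotation vector about the tool's x, y, z each as a share of 45 degrees, from -1 to 1, a list of three; "fingers": the opening, from 0 (shut) to 1 (fully open). A call has 1 to 5 rows; each row is the pose to reach, as a shift and turn from the pose commanded when the call began, along the tool's axes at that moment; what a row does not reach only later rows make up. A row lasts 1/10 s, in which the tool goes at most 50 mm and 8.59 degrees, less where a joint would pass 70% of its speed; a pose out of reach is approached as far as the arm can. A call with a number of a shift or a turn outside -1 to 1 is refused whole. A call with a gripper value outside its range is refused whole. The fingers move at their own pace and stop on an object; "grip_force" is the grip in N (left out, the last holds). Time passes only in rows, so rows that repeat a pose let the fingers close. It gives the time, the measured TCP pose, the force and the opening at its end, in the units of the state.
- robot.sense(): the state, without advancing time (a new reading comes with each control period).
- viewer.camera(name): name is "scene" or "side" or "wrist"; returns a dict with "color" (400x640x3 uint8, blue, green, red), "camera_matrix" (3x3 intrinsics, pixels), "k1" (the pictures are not rectified: a ray, as slopes to the right and down, at radius r is drawn at 1 + k1 r^2 times it, then the intrinsics apply), "R" (3x3) and "t" (3): a world point X has camera coordinates R X + t. Camera axes: x right, y down, z forward; pixel columns grow to the right and rows downward; lengths in m; the calibration is good to about 2 mm. A picture is of the moment at which its call begins. There is no depth.
- robot.sign_off(): hands the job in, once; it reports no verdict.
Trained networks look in the newest picture that a camera, given by its name, has taken for a name from the list of things; names that differ only in an ending like _2 or _b are one class to them, and where a whole thing is asked for, a point or a joint stands for the part that bears it (a point fixed in the world has none). Each returns a list of dicts, best first, with "score" (0 to 1); they miss things now and then, are a little off and sometimes report something else, mostly with a low value. They report only what shows in the picture. A call takes as long as a camera call.
- boxes_of(camera, label): "rect" ([centre column, centre row, width, height] in pixels, round what is visible of it).
The state is a dict: "time": time; "joint_positions": joint angles; "qvel": joint speeds; "joint_efforts": joint torques, N m; "eef_pos": TCP position; "tool_rot": TCP orientation; "wrist_force": force on the tool from outside, world axes, zero at the start; "moment": the same for the moment, N m; "grip_width": opening from 0.0 (shut) to 1.0 (fully open).
Only numpy, scipy, OpenCV 4.12 (cv2) and the standard library are available. Lean on these libraries where they do the work, as an engineer would, in place of code of your own. Each camera call takes 0.05 s, during which the arm holds its last target.

## Task

Without gripping or lifting it, roll the loose round metal bar along the bench, pushing it by its side with the fingers, up the ramp of the steel V-rest until it drops into the V. Then push the bar endwise along the V with a fingertip until its end meets the rest's end stop, and leave it lying there. Leave the bottle, the eraser and the specimen pot where they are.

Things in the scene. Friction and masses are not known exactly. Their poses are not given: they have to be found in the camera images.
- bar: Loose round bar of plain aluminium (a stand post) lying on the bench, 36 mm in diameter, 120 mm long, 0.2 to 0.4 kg, smooth and slippery, rolls easily when pushed at or below mid-height. Origin at its very centre (18 mm above the bench at the start). Its y axis runs along the bar, so its end faces are at y = -60 and +60 mm; x and z turn as it rolls.
- v_rest: Dark steel V-rest fixed to the bench. Origin on the bench under the bottom line of the V; y axis along the V, x pointing away from the bar, z up. Both V faces slope 35 degrees from the bottom line (2 mm above the bench); the V runs from y = -120 mm (open end) to +100 mm (end stop). A bar lying in it has its axis at x = 0, z = 24 mm. At the start the bar lies at x = -150 to -105, y = -40 to 0 mm, within 6 degrees of parallel.
- lip (a point): Lip of the V-rest, at x = -14, y = 0, z = 12 mm in its frame, same axes. The lip runs along y. On the bar's side a plain ramp rises evenly to it from the bench at x = -75 mm of the rest. Beyond it the V dips to 2 mm; the far face then rises to 18 mm at x = +23 mm (flat top, upright back at x = +33 mm).
- stop_face (a point): Point on the inner face of the end stop, at x = 0, y = +100, z = 24 mm of the V-rest's frame, same axes. The stop is an upright plate 10 mm thick and 46 mm high, from x = -29 to +33 mm, across the V's +y end. With the bar's end against it the bar's centre is 60 mm from this point towards -y.
- dropper_bottle: Bystander: white dropper bottle, 36 mm wide, 106 mm tall, standing upright; origin at the centre of its underside. Leave it alone.
- eraser: Bystander: eraser in a sleeve, 20x45x12 mm, lying flat; origin at the centre of its underside. Leave it alone.
- specimen_pot: Bystander: specimen pot with screw lid, 49 mm wide, 58 mm tall, standing upright; origin at the centre of its underside. Leave it alone.

How it is judged:
By the outcome, as a careful person would: the job done as asked, in the order asked, and still so for the second after the job is handed in, with the robot touching nothing.
It also fails if it takes over 53 s, if anything falls off the work surface, if the arm or the gripper's body presses on something with over 40 N, if the wrist force passes 120 N, or if a joint passes its speed limit or range.

## Working session

There is one attempt and no reset: what is moved stays moved. The work goes in short steps, Python scripts to look and compute and a tool call to move; the robot and the scene stay as the last step left them, time stands still between calls to the robot, and variables do not carry over. Pictures are saved under pics/ and viewed, and the job is handed in when it is done.

Besides the shell and the picture viewer there is one more tool, called after "Request:" by a JSON object that holds its "fn" and its "kwargs", one argument or row to a line. move_arm: Moves the arm, as the interface text tells. Its arguments: {"type":"object","properties":{"delta_pos":{"type":"array"},"dr":{"type":"array"},"fingers":{"type":"array"},"grip_force":{"type":"number"}},"required":["delta_pos","dr","fingers"]}

```bash
ls; mkdir -p pics; python3 - <<'E'
from plant import robot, viewer, boxes_of
import cv2
s=robot.sense(); print(s)
for c in ["scene","side","wrist"]:
    d=viewer.camera(c); cv2.imwrite(f"pics/{c}0.png",d["color"]); print(c,d["camera_matrix"],d["k1"],d["R"],d["t"])
    for l in ["bar","v_rest","lip","stop_face","dropper_bottle","eraser","specimen_pot"]:
        print(l,[( [round(float(v)) for v in b["rect"]],round(b["score"],2)) for b in boxes_of(c,l)[:2]])
E
```

```text
pics
{'time': 0.0, 'joint_positions': array([-8.59487799e+00,  1.64538872e+01,  9.04237839e+01, -3.40237068e-03,
        7.32584195e+01, -8.59473076e+00]), 'qvel': array([ 0.0373868 ,  0.01385507,  0.12752403, -0.04996206,  0.01834457,
        0.06294096]), 'joint_efforts': array([-1.79628755e-04, -4.05981302e+01, -2.92628127e+01, -1.54224781e-04,
        5.81841552e-03,  3.74769741e-06]), 'eef_pos': array([6.74333938e-01, 1.09906090e-04, 2.29932760e-01]), 'tool_rot': array([-8.99828813e+01,  1.35048871e-01,  8.56892351e-04]), 'wrist_force': array([-0.52086247, -0.04761097,  0.40246338]), 'moment': array([-0.04375713, -0.01384774, -0.01393486]), 'grip_width': 0.9993831054161694}
scene [[492.2098057    0.         315.76140647]
 [  0.         492.2098057  198.21020935]
 [  0.           0.           1.        ]] 0.04621581853257578 [[-0.70116038 -0.71297544  0.0063355 ]
 [-0.45721092  0.44278049 -0.77129995]
 [ 0.54711269 -0.54370162 -0.63644029]] [0.50999361 0.27334334 0.68980065]
bar [([389, 229, 63, 40], 0.95)]
v_rest [([341, 203, 123, 68], 0.69)]
lip [([343, 203, 117, 72], 0.95)]
st
[... 537 characters left out ...]
ip [([320, 245, 76, 85], 0.9)]
stop_face [([322, 242, 76, 88], 0.8)]
dropper_bottle [([346, 177, 16, 42], 0.65)]
eraser []
specimen_pot [([376, 202, 22, 31], 0.68)]
wrist [[333.25306368   0.         317.26113381]
 [  0.         333.25306368 203.78764699]
 [  0.           0.           1.        ]] -0.004753232765432325 [[ 9.99999293e-01  7.08930228e-04 -9.54600781e-04]
 [ 9.80933765e-04 -9.45595994e-01  3.25341749e-01]
 [-6.72022074e-04 -3.25342456e-01 -9.45596021e-01]] [-0.67429042 -0.04397861  0.37955797]
bar [([138, 129, 38, 123], 0.81)]
v_rest []
lip [([266, 124, 122, 238], 0.91)]
stop_face [([267, 124, 125, 233], 0.96)]
dropper_bottle []
eraser []
specimen_pot [([434, 48, 63, 63], 0.71)]
```

View pics/scene0.png

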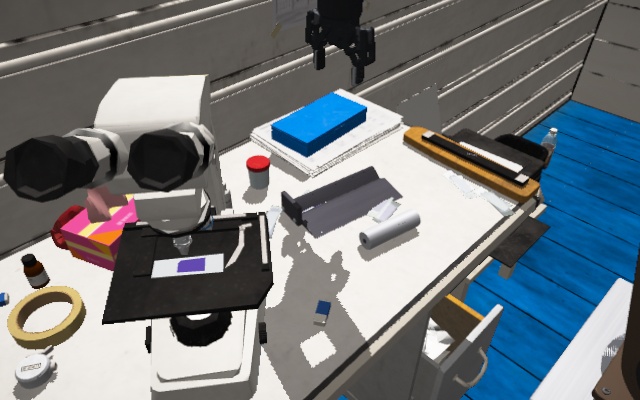

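View pics/side0.png

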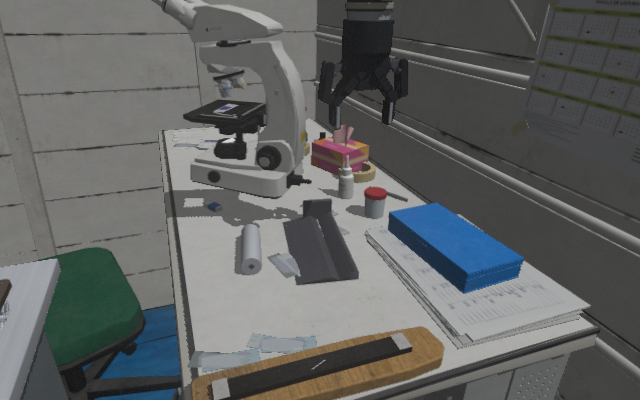

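View pics/wrist0.png

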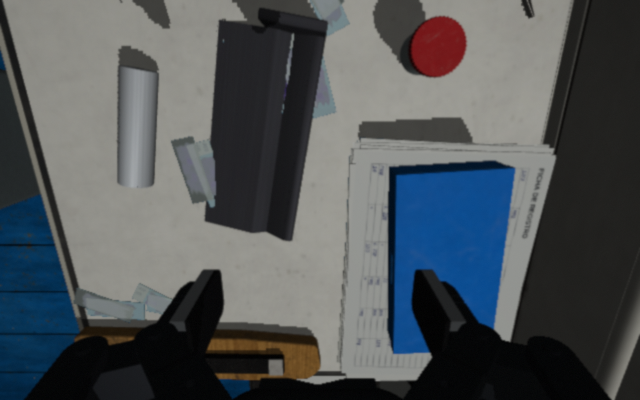

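The wrist view shows the bar from about (139,67) to (136,187). The rest spans about (207..325, 10..240), with its stop at the top, which is world +y. Next I'll zoom in to pick corner points.

```bash
python3 - <<'E'
import cv2
def crop(n,x0,y0,w,h,s,o):
    im=cv2.imread(n)[y0:y0+h,x0:x0+w]; im=cv2.convertScaleAbs(im,alpha=1.6,beta=20)
    im=cv2.resize(im,None,fx=s,fy=s,interpolation=cv2.INTER_CUBIC)
    for k in range(0,w,20): cv2.putText(im,str(x0+k),(k*s,10),0,.35,(0,0,255),1); cv2.line(im,(k*s,12),(k*s,18),(0,0,255),1)
    for k in range(0,h,20): cv2.putText(im,str(y0+k),(0,k*s+4),0,.35,(0,0,255),1); cv2.line(im,(22,k*s),(30,k*s),(0,0,255),1)
    cv2.imwrite(o,im)
crop("pics/wrist0.png",100,0,250,250,2,"pics/w0c.png")
crop("pics/scene0.png",270,155,160,105,5,"pics/s0c.png")
crop("pics/side0.png",230,190,140,105,5,"pics/d0c.png")
E
```

```text
(no output)
```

View pics/w0c.png

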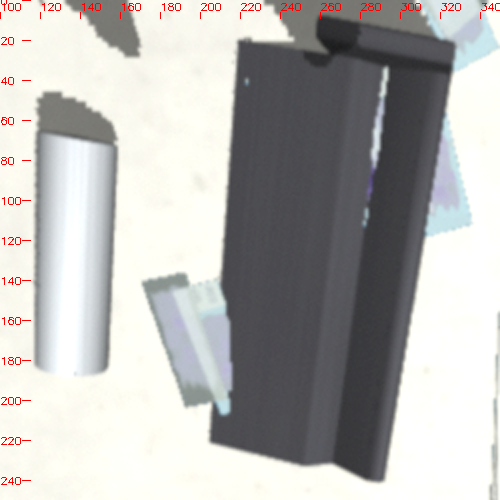

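View pics/s0c.png

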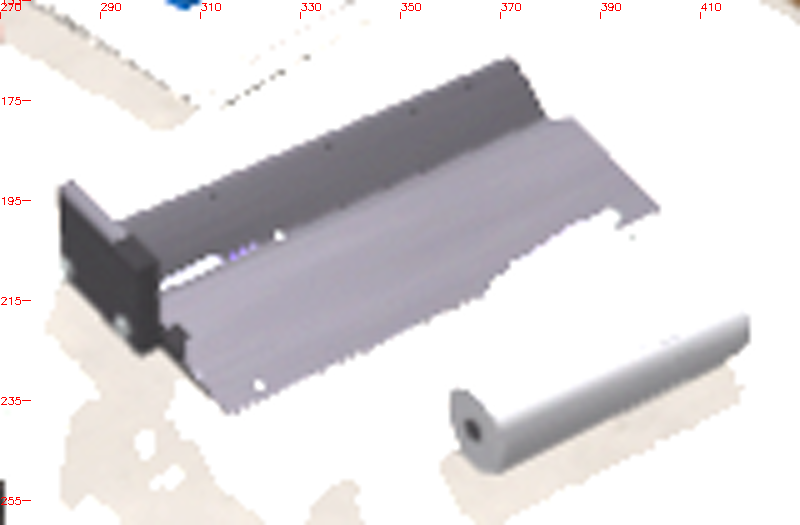

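View pics/d0c.png

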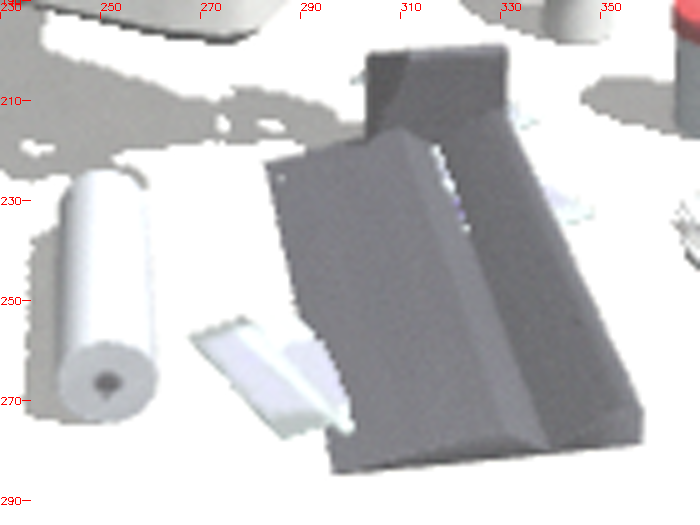

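```bash
cat > h.py <<'E'
from plant import robot, viewer, boxes_of
import numpy as np, cv2
from scipy.optimize import least_squares
def proj(d,X):
    X=np.atleast_2d(X); c=X@np.array(d["R"]).T+d["t"]; s=c[:,:2]/c[:,2:]; s=s*(1+d["k1"]*(s**2).sum(1,keepdims=True))
    K=d["camera_matrix"]; return s*[K[0,0],K[1,1]]+[K[0,2],K[1,2]]
def unproj(d,p,z):
    K=d["camera_matrix"]; q=(np.array(p,float)-[K[0,2],K[1,2]])/[K[0,0],K[1,1]]; s=q.copy()
    for _ in range(20): s=q/(1+d["k1"]*(s@s))
    R=np.array(d["R"]); C=-R.T@d["t"]; v=R.T@np.array([s[0],s[1],1]); return C+v*(z-C[2])/v[2]
E
python3 - <<'E'
from h import *
D={c:viewer.camera(c) for c in ["scene","side","wrist"]}
obs=[("wrist",(205,221),(-75,-120,0)),("wrist",(253,232),(-14,-120,12)),
("side",(296.5,284.5),(-75,-120,0)),("side",(356.5,278),(33,-120,0)),("side",(356.5,272),(33,-120,18)),
("scene",(401,196.5),(-75,-120,0)),("scene",(384,178.5),(-14,-120,12)),("scene",(371.5,166.5),(33,-120,18)),
("side",(302,200.5),(-29,110,46)),("side",(330,199),(33,110,46)),("wrist",(258,9),(-29,110,46)),("wrist",(327,22),(33,110,46)),("wrist",(326,35),(33,100,46)),
("scene",(282,191.5),(33,110,46)),("scene",(301,207),(-29,100,46))]
def W(p,X):
    c,s=np.cos(p[2]),np.sin(p[2]); X=np.array(X)/1000; return [p[0]+c*X[0]-s*X[1],p[1]+s*X[0]+c*X[1],X[2]]
f=lambda p:np.concatenate([proj(D[c],W(p,X))[0]-uv for c,uv,X in obs])
r=least_squares(f,[0.6,0.1,0],loss="soft_l1"); p=r.x
print("rest",p[:2],np.degrees(p[2]))
for o,e in zip(obs,f(p).reshape(-1,2)): print(o[0],o[2],e.round(1))
for y in(100,110): print(y,proj(D["wrist"],W(p,(-75,y,0))),proj(D["side"],W(p,(-75,y,0))),proj(D["scene"],W(p,(-75,y,0))))
a=unproj(D["side"],(250.2,266.5),.018); b=unproj(D["scene"],(363.7,240.7),.018)
print("bar ends",a,b,np.linalg.norm(a-b),"yaw",np.degrees(np.arctan2(-(b-a)[0],(b-a)[1])))
for n,q in(("a",a),("b",b),("c",(a+b)/2)):
    q=q[:2]-p[:2]; c,s=np.cos(p[2]),np.sin(p[2]); print(n,"in rest",c*q[0]+s*q[1],-s*q[0]+c*q[1])
m=(b-a)/np.linalg.norm(b-a)*.06;cc=(a+b)/2
print("wrist chk ends top z36",proj(D["wrist"],[cc+m+[0,0,.018],cc-m+[0,0,.018]]))
for nm,cs in (("dropper_bottle",(227,208,"scene")),("dropper_bottle",(346,197,"side")),("specimen_pot",(257,186,"scene")),("eraser",(322,316,"scene"))): print(nm,unproj(D[cs[2]],cs[:2],0.0))
print(robot.sense()["time"])
E
```

```text
rest [0.63186223 0.03585113] -10.101666773930901
wrist (-75, -120, 0) [-1.6  1. ]
wrist (-14, -120, 12) [-1.2  2.3]
side (-75, -120, 0) [-0.3  0.8]
side (33, -120, 0) [2.1 1.2]
side (33, -120, 18) [ 2.7 -1.4]
scene (-75, -120, 0) [3.  0.4]
scene (-14, -120, 12) [ 1.2 -1. ]
scene (33, -120, 18) [-0.1 -1.9]
side (-29, 110, 46) [ 0.8 -1. ]
side (33, 110, 46) [ 1.2 -1.4]
wrist (-29, 110, 46) [-0.5 -1.6]
wrist (33, 110, 46) [ 1.1 -0.5]
wrist (33, 100, 46) [-0.1 -1. ]
scene (33, 110, 46) [-1.  -0.2]
scene (-29, 100, 46) [ 1.8 -0.4]
100 [[218.22777898  20.14719693]] [[282.35978894 222.20250135]] [[316.45289594 238.40715622]]
110 [[219.06350423   8.94731314]] [[281.87254252 219.98460538]] [[312.04202959 240.50404396]]
bar ends [ 0.47117646 -0.01616061  0.018     ] [0.49846769 0.10308981 0.018     ] 0.12233345492361657 yaw -12.89052234050868
a in rest -0.14907221674617932 -0.0793889936905511
b in rest -0.14312002206035213 0.04279957194457917
c in rest -0.1460961194032657 -0.018294710872985957
wrist chk ends top z36 [[129.6742126   67.19662997]
 [124.43632444 187.07284345]]
dropper_bottle [0.76305491 0.21500933 0.        ]
dropper_bottle [0.75637809 0.21816879 0.        ]
specimen_pot [0.77690927 0.12632324 0.        ]
eraser [0.44336486 0.26531191 0.        ]
1.35
```

Fit residuals are only about 1–2 px. In the rest frame the bar is at x ≈ -146, y ≈ -18 mm, with relative yaw about -3°. I'll turn the tool so the jaws open along the rest's y axis, then come down behind the bar.

```bash
cat >> h.py <<'E'
from scipy.spatial.transform import Rotation as Ro
P0=np.array([0.6319,0.0359]); YAW=-10.1
ex=np.array([np.cos(np.radians(YAW)),np.sin(np.radians(YAW)),0]); ey=np.array([-ex[1],ex[0],0]); ez=np.array([0,0,1.])
RT=np.column_stack([-ey,-ez,ex])   # tool x=-rest y, y down, z=+rest x
def st():
    s=robot.sense(); R=Ro.from_euler("xyz",s["tool_rot"],degrees=True).as_matrix(); p=s["eef_pos"]; q=p-[*P0,0]
    print("t",round(s["time"],2),"rest xyz mm",(np.array([q@ex,q@ey,p[2]])*1000).round(1),"F(rest)",np.array([s["wrist_force"]@e for e in(ex,ey,ez)]).round(1),"w",round(s["grip_width"],2),"q",s["joint_positions"].round(0)); return p,R
def goto(x,y,z):
    p,R=st(); T=np.array([*P0,0])+(x*ex+y*ey+z*ez)/1000
    print("delta share",(R.T@(T-p)/.4).round(4),"dr share",(np.degrees(Ro.from_matrix(R.T@RT).as_rotvec())/45).round(3))
E
python3 -c "
from h import *
goto(-190,-18,140)"
```

```text
t 1.35 rest xyz mm [ 48.7 -27.8 231.3] F(rest) [-0.3 -0.2  0. ] w 1.0 q [-9. 16. 90.  0. 73. -9.]
delta share [-0.5833  0.2283  0.1287] dr share [-0.     2.224  0.   ]
```

Request:
{"fn": "move_arm", "kwargs": {
  "delta_pos": [
    [-0.12,0.04,0.025],
    [-0.24,0.08,0.05],
    [-0.36,0.12,0.075],
    [-0.48,0.16,0.1],
    [-0.585,0.2,0.129]
  ],
  "dr": [
    [0,0.18,0],
    [0,0.36,0],
    [0,0.54,0],
    [0,0.72,0],
    [0,0.9,0]
  ],
  "fingers": [0.8,0.75,0.75,0.75,0.75]
}}

```text
time: 1.85
eef_pos: [0.4418, 0.0512, 0.1518]
tool_rot: [-90.0, -0.0, -40.9]
wrist_force: [0.2, 0.1, 0.7]
grip_width: 0.752
```

```bash
python3 -c "
from h import *
goto(-190,-18,140)"
```

```text
t 1.85 rest xyz mm [-189.9  -18.3  151.8] F(rest) [0.2 0.1 0.7] w 0.75 q [ -7.  -9. 126.  -0.  63.  34.]
delta share [-0.0007  0.0295  0.0005] dr share [-1.000e-03  1.316e+00  0.000e+00]
```

Request:
{"fn": "move_arm", "kwargs": {
  "delta_pos": [
    [0,0.02,0],
    [0,0.04,0],
    [0,0.06,0],
    [0,0.08,0],
    [0,0.1,0]
  ],
  "dr": [
    [0,0.19,0],
    [0,0.38,0],
    [0,0.57,0],
    [0,0.76,0],
    [0,0.94,0]
  ],
  "fingers": [0.75,0.75,0.75,0.75,0.75]
}}

```text
time: 2.35
eef_pos: [0.4436, 0.051, 0.1123]
tool_rot: [-90.0, -0.0, -83.1]
wrist_force: [0.7, -0.1, 0.3]
grip_width: 0.75
```

```bash
python3 -c "
from h import *
goto(-190,-18,60)"
```

```text
t 2.35 rest xyz mm [-188.1  -18.2  112.3] F(rest) [ 0.7 -0.   0.3] w 0.75 q [ -7.  -5. 127.   0.  58.  77.]
delta share [-0.0019  0.1307 -0.0046] dr share [-0.001  0.377  0.   ]
```

Request:
{"fn": "move_arm", "kwargs": {
  "delta_pos": [
    [0,0.03,0],
    [-0.002,0.05,-0.0045],
    [-0.002,0.07,-0.0045],
    [-0.002,0.1,-0.0045],
    [-0.002,0.13,-0.0045]
  ],
  "dr": [
    [0,0.19,0],
    [0,0.377,0],
    [0,0.377,0],
    [0,0.377,0],
    [0,0.377,0]
  ],
  "fingers": [0.75,0.75,0.75,0.75,0.75]
}}

```text
time: 2.85
eef_pos: [0.4419, 0.0515, 0.0597]
tool_rot: [-90.0, 0.0, -99.6]
wrist_force: [-0.0, 0.4, -0.7]
grip_width: 0.753
```

```bash
python3 - <<'E'
from h import *
goto(-190,-18,5)
for c in ["side","wrist","scene"]:
    d=viewer.camera(c); cv2.imwrite(f"pics/{c}1.png",d["color"])
    T=lambda x,y,z:np.array([*P0,0])+(x*ex+y*ey+z*ez)/1000
    print(c,proj(d,[T(-190,-18,60),T(-190,-18,0),T(-190,20,60),T(-190,-56,60)]).round())
im=cv2.imread("pics/side1.png")[100:300,180:380]; cv2.imwrite("pics/side1c.png",cv2.resize(im,None,fx=3,fy=3))
E
```

```text
t 2.85 rest xyz mm [-189.8  -18.    59.7] F(rest) [-0.1  0.3 -0.7] w 0.75 q [ -6.  -0. 129.  -0.  51.  93.]
delta share [ 0.      0.1367 -0.0005] dr share [-0.001  0.01  -0.   ]
side [[225. 229.]
 [227. 257.]
 [225. 219.]
 [224. 240.]]
wrist [[314. 272.]
 [314. 223.]
 [233. 271.]
 [394. 273.]]
scene [[409. 226.]
 [405. 250.]
 [393. 234.]
 [425. 217.]]
```

View pics/side1c.png

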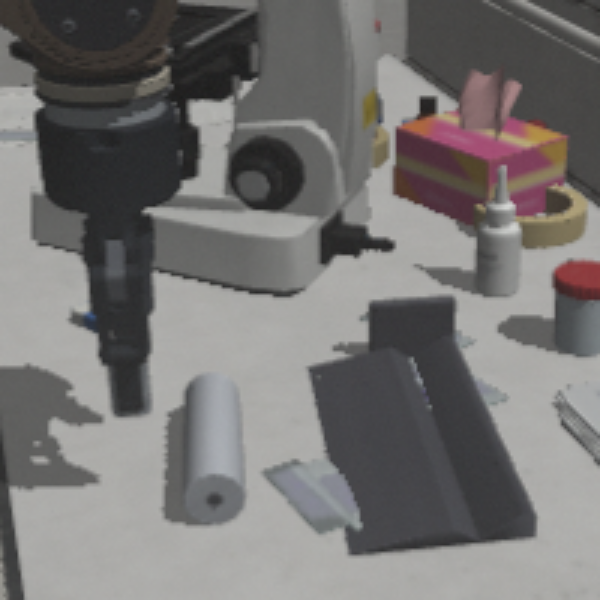

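View pics/wrist1.png

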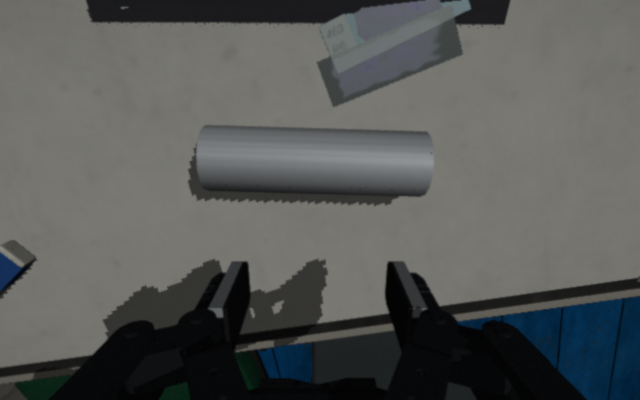

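View pics/scene1.png

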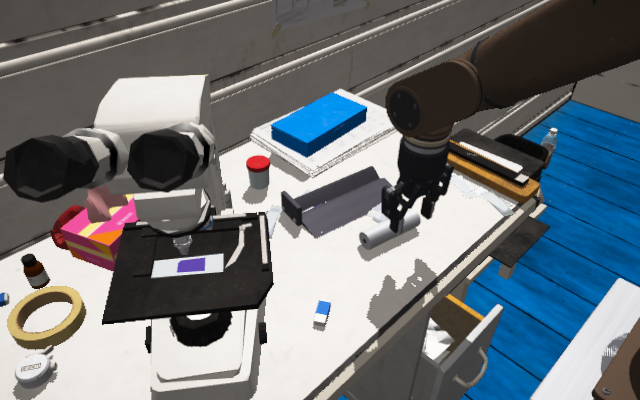

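The fingers hang clear behind the bar (wrist view: bar at (198–432, 125–195), fingertips near (235,265) and (398,265)). A transparent slide-like item sits near the ramp foot, so I'll locate it.

```bash
python3 - <<'E'
from h import *
d=viewer.camera("wrist"); 
def rf(p,z):
    q=unproj(d,p,z)-[*P0,0]; return (np.array([q@ex,q@ey])*1000).round()
for n,p in dict(shadowBL=(333,105),shadowR=(462,52),boxL=(320,25),boxbot=(338,68),tipR=(468,5),shl=(317,65)).items(): print(n,rf(p,0),rf(p,.01))
print("bar L,R,topmid,botmid",rf((198,160),.018),rf((432,162),.018),rf((315,127),.018),rf((315,192),.018))
print("ramp foot line",rf((90,22),0),rf((505,22),0))
print("fingers tip", [rf(p,.065) for p in((235,263),(398,263))])
im=cv2.convertScaleAbs(d["color"][0:210,180:500],alpha=1.6,beta=20); cv2.imwrite("pics/w1c.png",cv2.resize(im,None,fx=2.5,fy=2.5,interpolation=cv2.INTER_CUBIC))
E
```

```text
shadowBL [-116.  -28.] [-116.  -28.]
shadowR [-88. -99.] [-89. -95.]
boxL [-75. -20.] [-77. -20.]
boxbot [-96. -31.] [-97. -30.]
tipR [-65. -98.] [-67. -94.]
shl [-95. -19.] [-96. -19.]
bar L,R,topmid,botmid [-145.   47.] [-145.  -83.] [-127.  -18.] [-163.  -18.]
ramp foot line [-74. 103.] [ -73. -119.]
fingers tip [array([-183.,   18.]), array([-182.,  -57.])]
```

View pics/w1c.png

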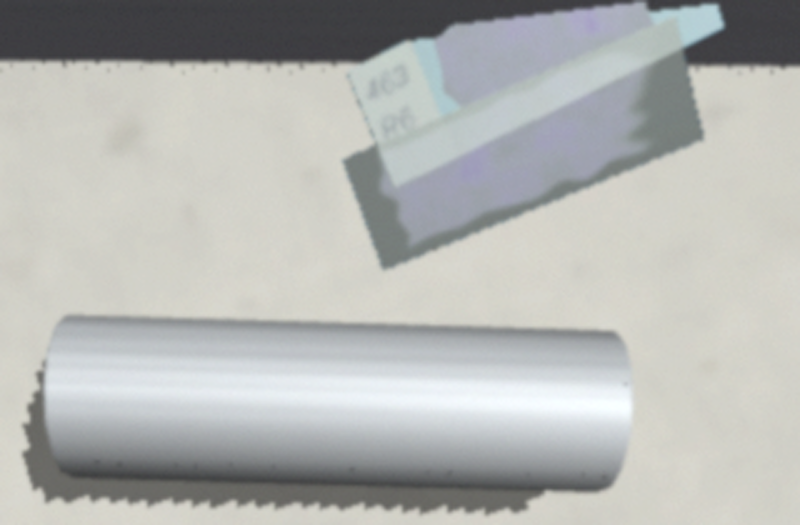

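It is just a pair of ~1 mm glass slides, and it appears to be part of the backdrop. The bar pose agrees with the wrist view (rest x -145, y from -83 to +47 including the silhouette). Now down to bench height.

Request:
{"fn": "move_arm", "kwargs": {
  "delta_pos": [
    [0,0.04,0],
    [0,0.08,0],
    [0,0.11,0],
    [0,0.127,0],
    [0,0.13,0]
  ],
  "dr": [
    [0,0.01,0],
    [0,0.01,0],
    [0,0.01,0],
    [0,0.01,0],
    [0,0.01,0]
  ],
  "fingers": [0.75,0.75,0.75,0.75,0.75]
}}

```text
time: 3.55
eef_pos: [0.4412, 0.0516, 0.0076]
tool_rot: [-90.1, -0.0, -100.2]
wrist_force: [0.3, -0.5, -0.1]
grip_width: 0.749
```

```bash
python3 - <<'E'
from h import *
st()
for c in ["side","wrist"]:
    d=viewer.camera(c); cv2.imwrite(f"pics/{c}2.png",d["color"])
im=cv2.imread("pics/side2.png")[180:300,180:340]; cv2.imwrite("pics/side2c.png",cv2.resize(im,None,fx=5,fy=5))
E
```

```text
t 3.55 rest xyz mm [-190.5  -18.     7.6] F(rest) [ 0.4 -0.5 -0.1] w 0.75 q [ -6.   6. 130.  -0.  44.  94.]
```

View pics/side2c.png

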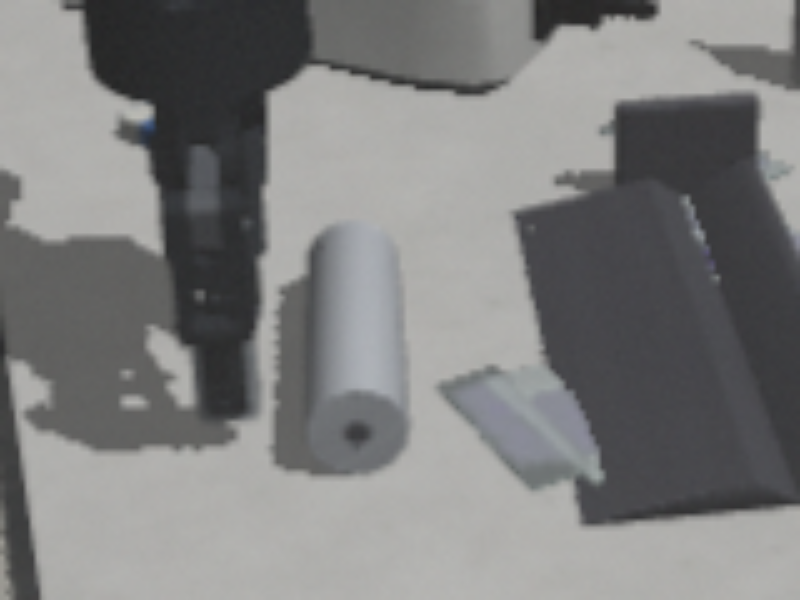

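View pics/wrist2.png

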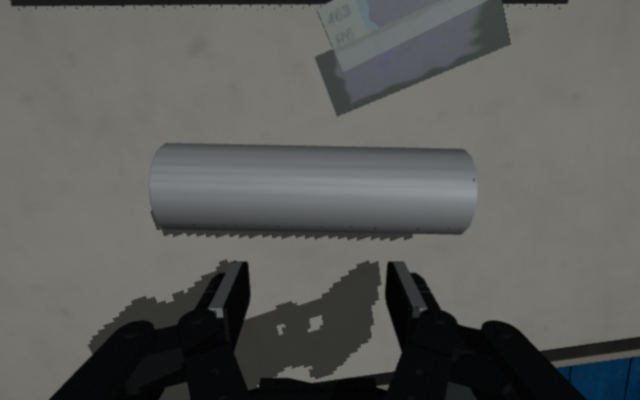

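Fingertips are about 10 mm above the bench, below the bar's mid-height. Start pushing slowly along rest +x (tool +z).

Request:
{"fn": "move_arm", "kwargs": {
  "delta_pos": [
    [0,0,0.01],
    [0,0,0.02],
    [0,0,0.03],
    [0,0,0.04],
    [0,0,0.05]
  ],
  "dr": [
    [0,0,0],
    [0,0,0],
    [0,0,0],
    [0,0,0],
    [0,0,0]
  ],
  "fingers": [0.75,0.75,0.75,0.75,0.75]
}}

```text
time: 4.15
eef_pos: [0.4617, 0.0479, 0.0084]
tool_rot: [-90.0, 0.0, -100.2]
wrist_force: [-0.0, -0.1, 0.2]
grip_width: 0.751
```

Request:
{"fn": "move_arm", "kwargs": {
  "delta_pos": [
    [0,0,0.01],
    [0,0,0.02],
    [0,0,0.03],
    [0,0,0.04],
    [0,0,0.05]
  ],
  "dr": [
    [0,0,0],
    [0,0,0],
    [0,0,0],
    [0,0,0],
    [0,0,0]
  ],
  "fingers": [0.75,0.75,0.75,0.75,0.75]
}}

```text
time: 4.65
eef_pos: [0.4812, 0.0444, 0.0082]
tool_rot: [-90.0, 0.0, -100.2]
wrist_force: [0.3, -1.1, 0.3]
grip_width: 0.748
```

```bash
python3 - <<'E'
from h import *
st()
for c in ["wrist"]:
    d=viewer.camera(c); cv2.imwrite(f"pics/{c}3.png",d["color"])
E
```

```text
t 4.65 rest xyz mm [-149.8  -18.1    8.2] F(rest) [ 0.5 -1.1  0.3] w 0.75 q [ -7.  11. 124.   0.  45.  93.]
```

View pics/wrist3.png

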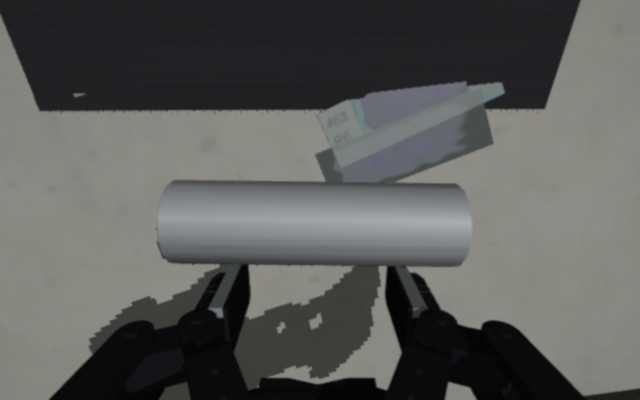

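The bar is now square against both fingers (rows 180–265) and rolling forward. Continue.

Request:
{"fn": "move_arm", "kwargs": {
  "delta_pos": [
    [0,0,0.01],
    [0,0,0.02],
    [0,0,0.03],
    [0,0,0.04],
    [0,0,0.05]
  ],
  "dr": [
    [0,0,0],
    [0,0,0],
    [0,0,0],
    [0,0,0],
    [0,0,0]
  ],
  "fingers": [0.75,0.75,0.75,0.75,0.75]
}}

```text
time: 5.2
eef_pos: [0.501, 0.0408, 0.0082]
tool_rot: [-90.0, -0.0, -100.2]
wrist_force: [-0.0, -0.2, 0.1]
grip_width: 0.756
```

Request:
{"fn": "move_arm", "kwargs": {
  "delta_pos": [
    [0,0,0.01],
    [0,0,0.02],
    [0,0,0.03],
    [0,0,0.04],
    [0,0,0.05]
  ],
  "dr": [
    [0,0,0],
    [0,0,0],
    [0,0,0],
    [0,0,0],
    [0,0,0]
  ],
  "fingers": [0.75,0.75,0.75,0.75,0.75]
}}

```text
time: 5.7
eef_pos: [0.5206, 0.0373, 0.0083]
tool_rot: [-90.0, 0.0, -100.2]
wrist_force: [-0.5, 0.7, 0.8]
grip_width: 0.751
```

```bash
python3 - <<'E'
from h import *
st()
for c in ["wrist"]:
    d=viewer.camera(c); cv2.imwrite(f"pics/{c}4.png",d["color"])
E
```

```text
t 5.7 rest xyz mm [-109.8  -18.1    8.3] F(rest) [-0.6  0.6  0.8] w 0.75 q [ -7.  15. 119.   0.  46.  93.]
```

View pics/wrist4.png

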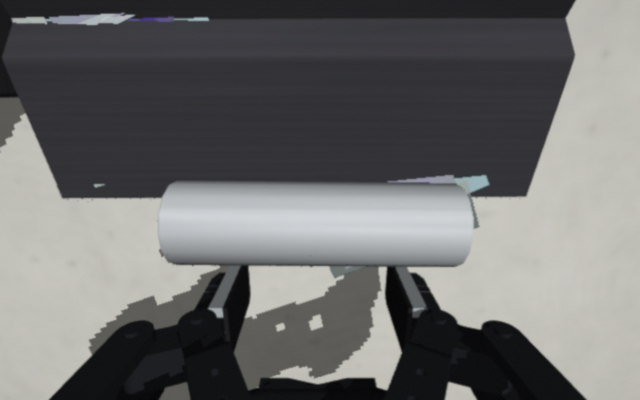

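The bar is at the ramp foot, square, with no force. Keep pushing and rise with the ramp.

Request:
{"fn": "move_arm", "kwargs": {
  "delta_pos": [
    [0,-0.0015,0.01],
    [0,-0.003,0.02],
    [0,-0.0045,0.03],
    [0,-0.006,0.04],
    [0,-0.0075,0.05]
  ],
  "dr": [
    [0,0,0],
    [0,0,0],
    [0,0,0],
    [0,0,0],
    [0,0,0]
  ],
  "fingers": [0.75,0.75,0.75,0.75,0.75]
}}

```text
time: 6.25
eef_pos: [0.5402, 0.0338, 0.0113]
tool_rot: [-90.0, -0.0, -100.2]
wrist_force: [-2.0, -0.2, 1.0]
grip_width: 0.749
```

Request:
{"fn": "move_arm", "kwargs": {
  "delta_pos": [
    [0,-0.0015,0.01],
    [0,-0.003,0.02],
    [0,-0.0045,0.03],
    [0,-0.006,0.04],
    [0,-0.0075,0.05]
  ],
  "dr": [
    [0,0,0],
    [0,0,0],
    [0,0,0],
    [0,0,0],
    [0,0,0]
  ],
  "fingers": [0.75,0.75,0.75,0.75,0.75]
}}

```text
time: 6.75
eef_pos: [0.56, 0.0302, 0.0143]
tool_rot: [-90.0, -0.0, -100.2]
wrist_force: [-1.2, 0.0, 1.1]
grip_width: 0.749
```

```bash
python3 - <<'E'
from h import *
st()
for c in ["wrist","side"]:
    d=viewer.camera(c); cv2.imwrite(f"pics/{c}5.png",d["color"])
im=cv2.imread("pics/side5.png")[180:300,200:360]; cv2.imwrite("pics/side5c.png",cv2.resize(im,None,fx=5,fy=5))
E
```

```text
t 6.75 rest xyz mm [-69.8 -18.2  14.3] F(rest) [-1.2 -0.2  1.1] w 0.75 q [ -7.  18. 114.  -0.  48.  93.]
```

View pics/wrist5.png

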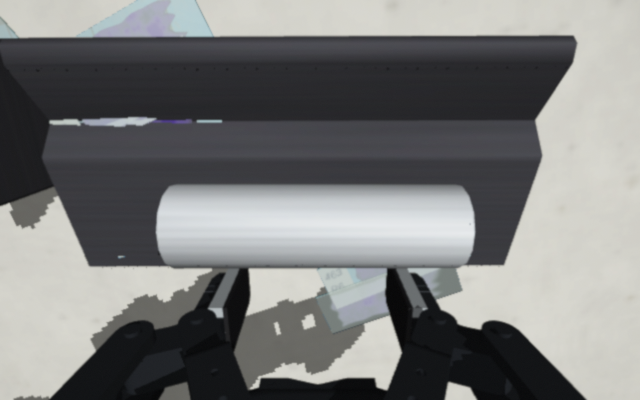

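View pics/side5c.png

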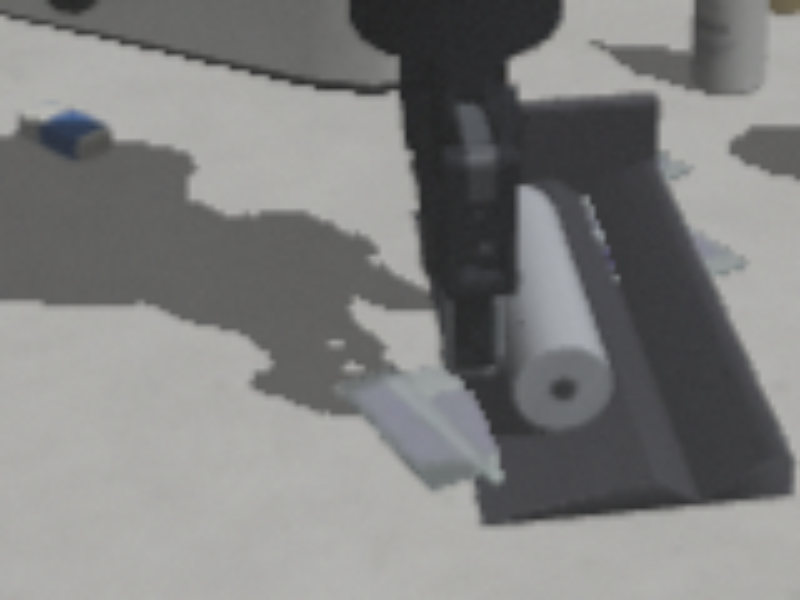

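The bar is halfway up the ramp, straight. Now slower towards the lip.

Request:
{"fn": "move_arm", "kwargs": {
  "delta_pos": [
    [0,-0.0015,0.008],
    [0,-0.003,0.016],
    [0,-0.0045,0.024],
    [0,-0.006,0.032],
    [0,-0.0075,0.04]
  ],
  "dr": [
    [0,0,0],
    [0,0,0],
    [0,0,0],
    [0,0,0],
    [0,0,0]
  ],
  "fingers": [0.75,0.75,0.75,0.75,0.75]
}}

```text
time: 7.35
eef_pos: [0.5757, 0.0274, 0.0173]
tool_rot: [-90.0, -0.0, -100.2]
wrist_force: [-1.8, 0.7, 0.5]
grip_width: 0.748
```

Request:
{"fn": "move_arm", "kwargs": {
  "delta_pos": [
    [0,0,0.006],
    [0,0,0.012],
    [0,0,0.018],
    [0,0,0.024],
    [0,0,0.03]
  ],
  "dr": [
    [0,0,0],
    [0,0,0],
    [0,0,0],
    [0,0,0],
    [0,0,0]
  ],
  "fingers": [0.75,0.75,0.75,0.75,0.75]
}}

```text
time: 7.85
eef_pos: [0.5878, 0.0252, 0.0173]
tool_rot: [-89.9, 0.0, -100.2]
wrist_force: [-0.1, 0.3, -0.2]
grip_width: 0.749
```

```bash
python3 - <<'E'
from h import *
st()
for c in ["wrist"]:
    d=viewer.camera(c); cv2.imwrite(f"pics/{c}6.png",d["color"])
E
```

```text
t 7.85 rest xyz mm [-41.5 -18.3  17.3] F(rest) [-0.2  0.3 -0.2] w 0.75 q [ -7.  21. 110.  -0.  49.  93.]
```

View pics/wrist6.png

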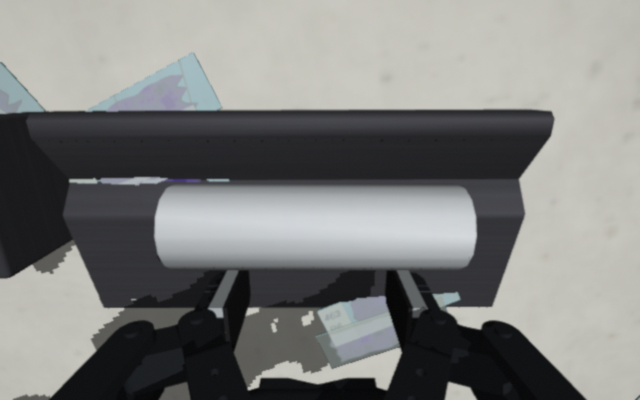

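Right at the lip; nudge further.

Request:
{"fn": "move_arm", "kwargs": {
  "delta_pos": [
    [0,0,0.006],
    [0,0,0.012],
    [0,0,0.018],
    [0,0,0.018],
    [0,0,0.018]
  ],
  "dr": [
    [0,0,0],
    [0,0,0],
    [0,0,0],
    [0,0,0],
    [0,0,0]
  ],
  "fingers": [0.75,0.75,0.75,0.75,0.75]
}}

```text
time: 8.4
eef_pos: [0.5944, 0.024, 0.0172]
tool_rot: [-90.0, 0.0, -100.2]
wrist_force: [0.7, 0.4, -0.1]
grip_width: 0.752
```

```bash
python3 - <<'E'
from h import *
st()
for c in ["wrist"]:
    d=viewer.camera(c); cv2.imwrite(f"pics/{c}7.png",d["color"])
E
```

```text
t 8.4 rest xyz mm [-34.9 -18.3  17.2] F(rest) [ 0.6  0.5 -0.1] w 0.75 q [ -7.  22. 109.   0.  50.  93.]
```

View pics/wrist7.png

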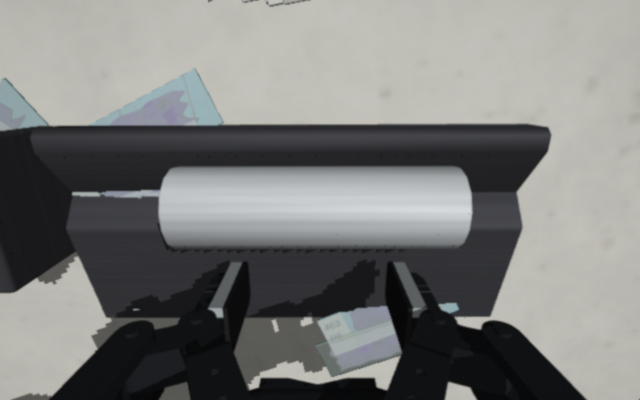

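The bar has dropped into the V (rows 167–248, now ahead of the fingers). Lift off, shut the fingers, and go round to its −y end.

Request:
{"fn": "move_arm", "kwargs": {
  "delta_pos": [
    [0,-0.09,-0.01],
    [0,-0.18,-0.01],
    [0.1,-0.2,0.03],
    [0.2,-0.2,0.07],
    [0.25,-0.2,0.0873]
  ],
  "dr": [
    [0,0,0],
    [0,0,0],
    [0,0,0],
    [0,0,0],
    [0,0,0]
  ],
  "fingers": [0.75,0.75,0.3,0,0]
}}

```text
time: 8.95
eef_pos: [0.612, -0.0834, 0.0986]
tool_rot: [-89.8, -0.1, -100.3]
wrist_force: [0.2, 0.7, 0.2]
grip_width: 0.245
```

Request:
{"fn": "move_arm", "kwargs": {
  "delta_pos": [
    [0,0,0],
    [0,0,0],
    [0,0,0]
  ],
  "dr": [
    [0,0,0],
    [0,0,0],
    [0,0,0]
  ],
  "fingers": [0,0,0]
}}

```text
time: 9.25
eef_pos: [0.6104, -0.0795, 0.0968]
tool_rot: [-90.1, 0.0, -100.2]
wrist_force: [-0.4, -0.4, -0.1]
grip_width: 0.004
```

```bash
python3 - <<'E'
from h import *
goto(0,-122,18)
for c in ["wrist","scene","side"]:
    d=viewer.camera(c); cv2.imwrite(f"pics/{c}8.png",d["color"])
    T=lambda x,y,z:np.array([*P0,0])+(x*ex+y*ey+z*ez)/1000
    print(c,proj(d,[T(0,y,24) for y in(-80,-70,40,50)]).round(1).tolist())
    im=d["color"]
    if c!="wrist":
        x,y=(270,130) if c=="scene" else (230,170)
        cv2.imwrite(f"pics/{c}8c.png",cv2.resize(im[y:y+120,x:x+160],None,fx=5,fy=5))
E
```

```text
t 9.25 rest xyz mm [  -0.9 -117.4   96.8] F(rest) [-0.3 -0.5 -0.1] w 0.0 q [-17.  17. 104.   0.  58.  83.]
delta share [0.0116 0.197  0.0025] dr share [ 0.001 -0.002 -0.001]
wrist [[260.5, 216.1], [246.0, 216.1], [86.6, 216.1], [72.1, 216.1]]
scene [[366.9, 176.0], [363.1, 177.6], [320.0, 196.2], [315.9, 198.0]]
side [[335.1, 256.2], [333.9, 253.1], [322.2, 223.3], [321.2, 221.0]]
```

View pics/wrist8.png

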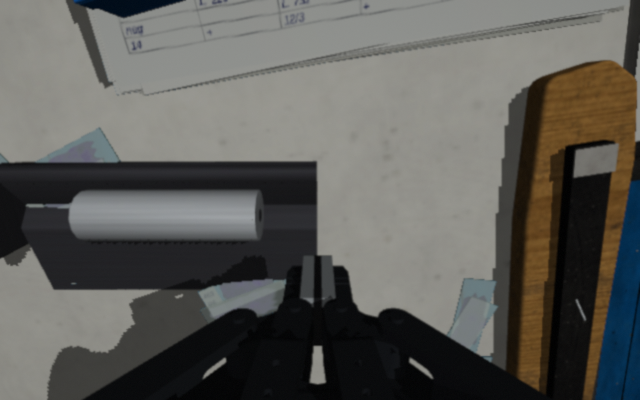

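View pics/scene8c.png

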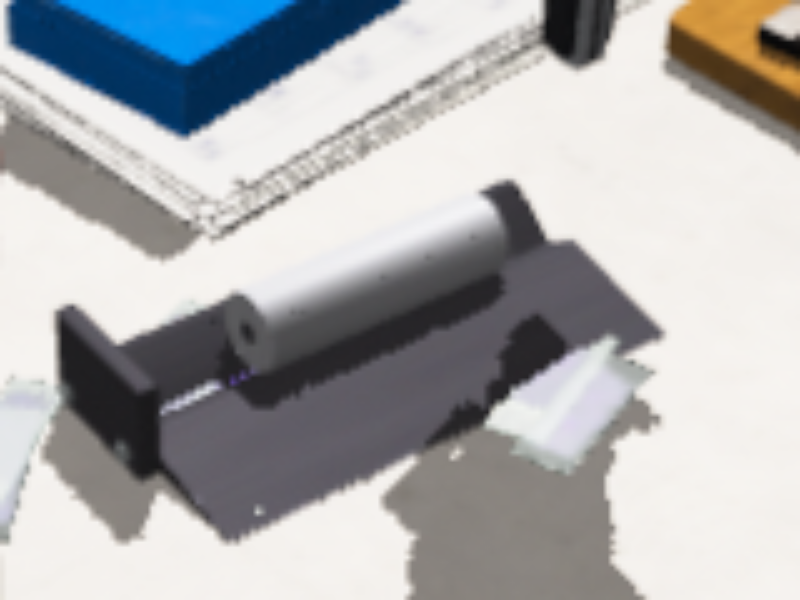

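View pics/side8c.png

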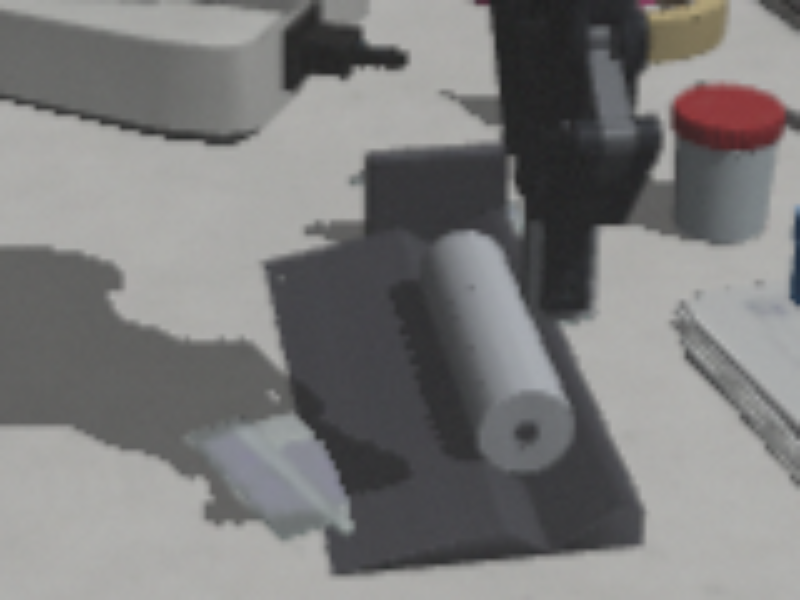

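The bar lies in the V with its near end at y ≈ −80 mm; the wrist view has the end hole at (260,215) and I predicted (260,216). Lower the shut fingertip behind that end.

Request:
{"fn": "move_arm", "kwargs": {
  "delta_pos": [
    [0.0116,0.05,0.0025],
    [0.0116,0.1,0.0025],
    [0.0116,0.15,0.0025],
    [0.0116,0.195,0.0025],
    [0.0116,0.203,0.0025]
  ],
  "dr": [
    [0,0,0],
    [0,0,0],
    [0,0,0],
    [0,0,0],
    [0,0,0]
  ],
  "fingers": [0,0,0,0,0]
}}

```text
time: 9.9
eef_pos: [0.609, -0.084, 0.0133]
tool_rot: [-90.3, 0.0, -100.2]
wrist_force: [-0.6, 0.2, -0.7]
grip_width: -0.001
```

```bash
python3 - <<'E'
from h import *
st()
for c in ["wrist","side"]:
    d=viewer.camera(c); cv2.imwrite(f"pics/{c}9.png",d["color"])
    T=lambda x,y,z:np.array([*P0,0])+(x*ex+y*ey+z*ez)/1000
    im=d["color"]
    if c!="wrist":
        cv2.imwrite(f"pics/{c}9c.png",cv2.resize(im[190:310,250:410],None,fx=5,fy=5))
E
```

```text
t 9.9 rest xyz mm [  -1.5 -122.    13.3] F(rest) [-0.6  0.1 -0.7] w -0.0 q [-17.  24. 106.   0.  51.  83.]
```

View pics/wrist9.png

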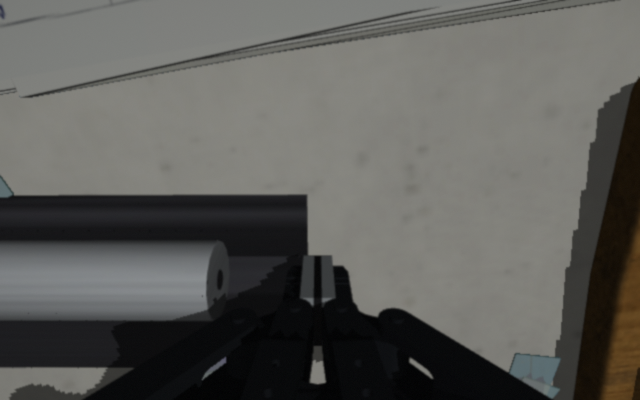

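View pics/side9c.png

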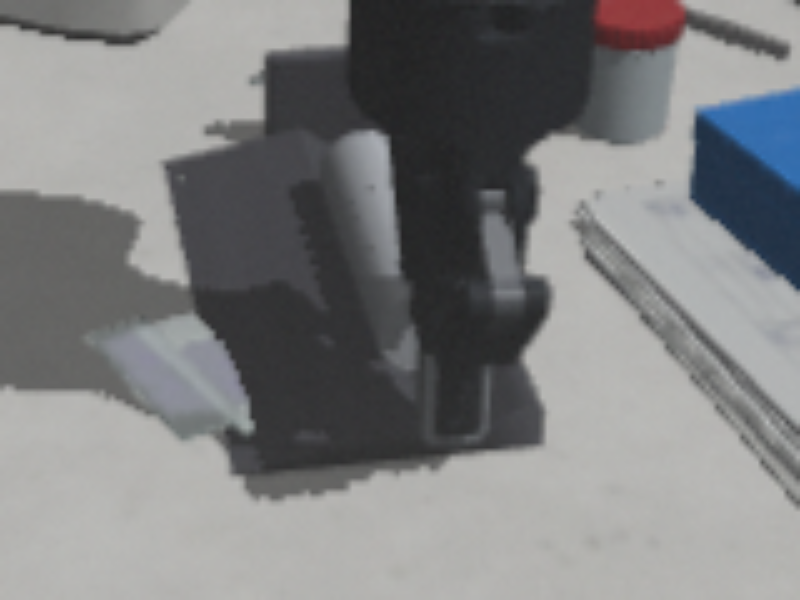

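The fingertip is behind the bar's end and hangs clear in the V. Raise it about 2.5 mm and start pushing along +y (tool −x).

Request:
{"fn": "move_arm", "kwargs": {
  "delta_pos": [
    [-0.01,-0.006,0.003],
    [-0.02,-0.006,0.003],
    [-0.03,-0.006,0.003],
    [-0.04,-0.006,0.003],
    [-0.05,-0.006,0.003]
  ],
  "dr": [
    [0,0,0],
    [0,0,0],
    [0,0,0],
    [0,0,0],
    [0,0,0]
  ],
  "fingers": [0,0,0,0,0]
}}

```text
time: 10.5
eef_pos: [0.616, -0.0654, 0.0188]
tool_rot: [-90.0, -0.0, -100.2]
wrist_force: [0.3, 0.5, 0.8]
grip_width: 0.003
```

Request:
{"fn": "move_arm", "kwargs": {
  "delta_pos": [
    [-0.0075,0,0],
    [-0.015,0,0],
    [-0.0225,0,0],
    [-0.03,0,0],
    [-0.0375,0,0]
  ],
  "dr": [
    [0,0,0],
    [0,0,0],
    [0,0,0],
    [0,0,0],
    [0,0,0]
  ],
  "fingers": [0,0,0,0,0]
}}

```text
time: 11.0
eef_pos: [0.6184, -0.0512, 0.0184]
tool_rot: [-90.0, -0.0, -100.2]
wrist_force: [-0.8, -0.7, 0.5]
grip_width: 0.006
```

Request:
{"fn": "move_arm", "kwargs": {
  "delta_pos": [
    [-0.0075,0,0],
    [-0.015,0,0],
    [-0.0225,0,0],
    [-0.03,0,0],
    [-0.0375,0,0]
  ],
  "dr": [
    [0,0,0],
    [0,0,0],
    [0,0,0],
    [0,0,0],
    [0,0,0]
  ],
  "fingers": [0,0,0,0,0]
}}

```text
time: 11.5
eef_pos: [0.6211, -0.0361, 0.0184]
tool_rot: [-90.0, -0.0, -100.2]
wrist_force: [0.2, -1.1, 0.3]
grip_width: 0.003
```

```bash
python3 - <<'E'
from h import *
st()
for c in ["wrist","side"]:
    d=viewer.camera(c); cv2.imwrite(f"pics/{c}10.png",d["color"])
    im=d["color"]
    if c!="wrist":
        cv2.imwrite(f"pics/{c}10c.png",cv2.resize(im[190:310,250:410],None,fx=5,fy=5))
E
```

```text
t 11.5 rest xyz mm [  2.  -72.8  18.4] F(rest) [ 0.4 -1.1  0.3] w 0.0 q [-13.  24. 105.  -0.  51.  88.]
```

View pics/wrist10.png

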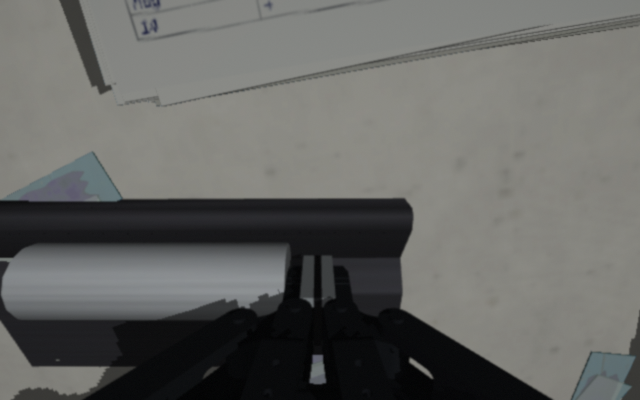

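View pics/side10c.png

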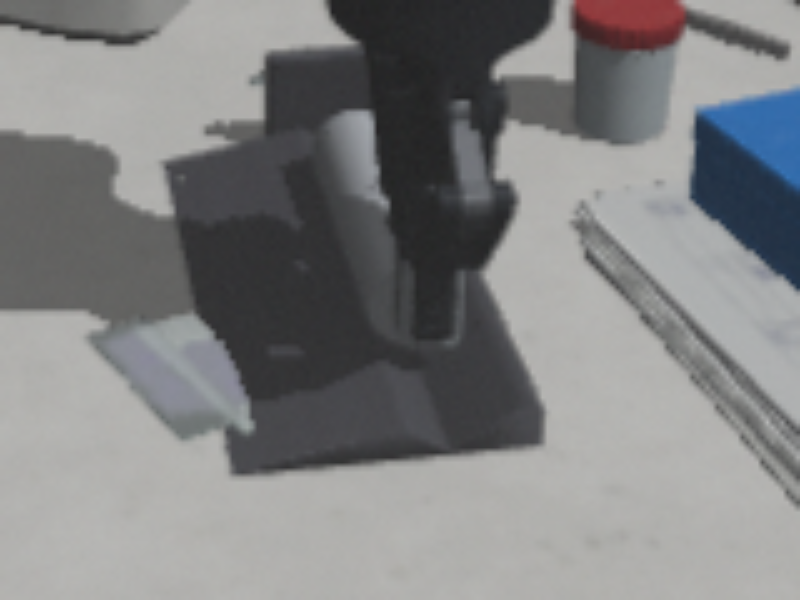

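The bar slides with almost no force (end at col ≈ 290, finger against it). Continue.

Request:
{"fn": "move_arm", "kwargs": {
  "delta_pos": [
    [-0.0075,0,-0.003],
    [-0.015,0,-0.003],
    [-0.0225,0,-0.003],
    [-0.03,0,-0.003],
    [-0.0375,0,-0.003]
  ],
  "dr": [
    [0,0,0],
    [0,0,0],
    [0,0,0],
    [0,0,0],
    [0,0,0]
  ],
  "fingers": [0,0,0,0,0]
}}

```text
time: 12.1
eef_pos: [0.6227, -0.0212, 0.0185]
tool_rot: [-90.0, -0.0, -100.2]
wrist_force: [-0.6, -1.8, 0.5]
grip_width: 0.002
```

Request:
{"fn": "move_arm", "kwargs": {
  "delta_pos": [
    [-0.006,0,0],
    [-0.012,0,0],
    [-0.018,0,0],
    [-0.024,0,0],
    [-0.03,0,0]
  ],
  "dr": [
    [0,0,0],
    [0,0,0],
    [0,0,0],
    [0,0,0],
    [0,0,0]
  ],
  "fingers": [0,0,0,0,0]
}}

```text
time: 12.6
eef_pos: [0.6248, -0.0094, 0.0185]
tool_rot: [-90.0, -0.0, -100.2]
wrist_force: [-0.5, -1.7, 0.1]
grip_width: -0.002
```

```bash
python3 - <<'E'
from h import *
st()
for c in ["wrist","side","scene"]:
    d=viewer.camera(c); cv2.imwrite(f"pics/{c}11.png",d["color"])
    im=d["color"]
    if c=="scene":
        cv2.imwrite(f"pics/{c}11c.png",cv2.resize(im[130:250,270:430],None,fx=5,fy=5))
E
```

```text
t 12.6 rest xyz mm [  1.  -45.8  18.5] F(rest) [-0.1 -1.8  0.1] w -0.0 q [-10.  25. 104.  -0.  51.  90.]
```

View pics/scene11c.png

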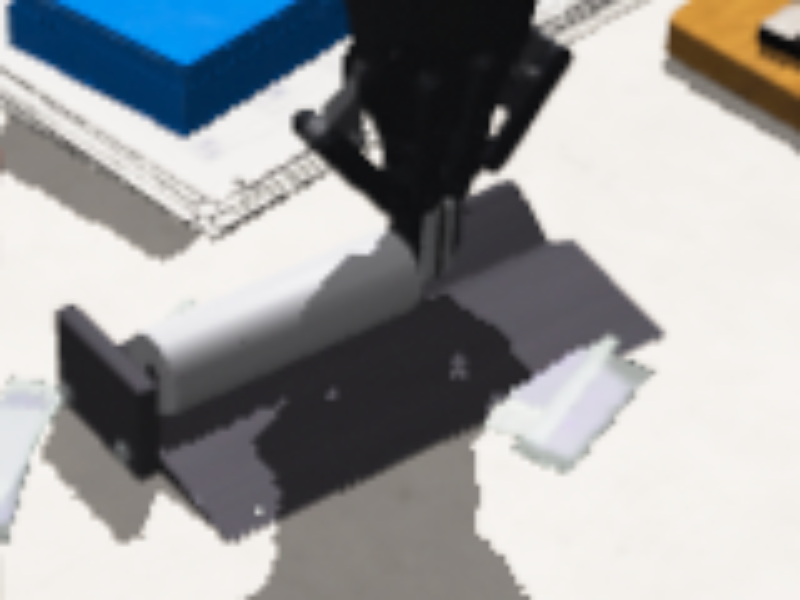

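View pics/wrist11.png

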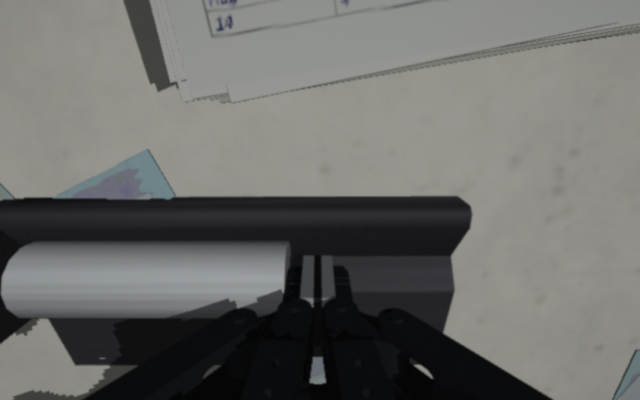

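About 12–15 mm left; go slower and watch the force.

Request:
{"fn": "move_arm", "kwargs": {
  "delta_pos": [
    [-0.004,0,0],
    [-0.008,0,0],
    [-0.012,0,0],
    [-0.016,0,0],
    [-0.02,0,0]
  ],
  "dr": [
    [0,0,0],
    [0,0,0],
    [0,0,0],
    [0,0,0],
    [0,0,0]
  ],
  "fingers": [0,0,0,0,0]
}}

```text
time: 13.25
eef_pos: [0.6261, -0.0015, 0.0183]
tool_rot: [-90.0, 0.0, -100.2]
wrist_force: [-0.3, -0.6, -0.0]
grip_width: 0.003
```

Request:
{"fn": "move_arm", "kwargs": {
  "delta_pos": [
    [-0.002,0,0],
    [-0.004,0,0],
    [-0.006,0,0],
    [-0.008,0,0],
    [-0.01,0,0]
  ],
  "dr": [
    [0,0,0],
    [0,0,0],
    [0,0,0],
    [0,0,0],
    [0,0,0]
  ],
  "fingers": [0,0,0,0,0]
}}

```text
time: 13.75
eef_pos: [0.6268, 0.0023, 0.0184]
tool_rot: [-90.0, 0.0, -100.2]
wrist_force: [-1.2, -1.0, -0.8]
grip_width: -0.0
```

Request:
{"fn": "move_arm", "kwargs": {
  "delta_pos": [
    [-0.0015,0,0],
    [-0.003,0,0],
    [-0.0045,0,0]
  ],
  "dr": [
    [0,0,0],
    [0,0,0],
    [0,0,0]
  ],
  "fingers": [0,0,0]
}}

```text
time: 14.05
eef_pos: [0.6272, 0.0041, 0.0185]
tool_rot: [-90.0, -0.0, -100.2]
wrist_force: [-0.1, -1.2, -1.3]
grip_width: -0.001
```

```bash
python3 - <<'E'
from h import *
st()
E
```

```text
t 14.05 rest xyz mm [  1.  -32.2  18.5] F(rest) [ 0.1 -1.2 -1.3] w -0.0 q [ -9.  25. 104.  -0.  51.  91.]
```

Request:
{"fn": "move_arm", "kwargs": {
  "delta_pos": [
    [-0.0015,0,0],
    [-0.003,0,0],
    [-0.0045,0,0]
  ],
  "dr": [
    [0,0,0],
    [0,0,0],
    [0,0,0]
  ],
  "fingers": [0,0,0]
}}

```text
time: 14.35
eef_pos: [0.6275, 0.0056, 0.0184]
tool_rot: [-90.0, -0.0, -100.2]
wrist_force: [-2.2, -2.9, -0.1]
grip_width: 0.003
```

```bash
python3 - <<'E'
from h import *
st()
d=viewer.camera("scene"); cv2.imwrite("pics/scene12c.png",cv2.resize(d["color"][150:250,270:400],None,fx=6,fy=6))
E
```

```text
t 14.35 rest xyz mm [  0.9 -30.6  18.4] F(rest) [-1.7 -3.3 -0.1] w 0.0 q [ -9.  25. 104.  -0.  51.  91.]
```

View pics/scene12c.png

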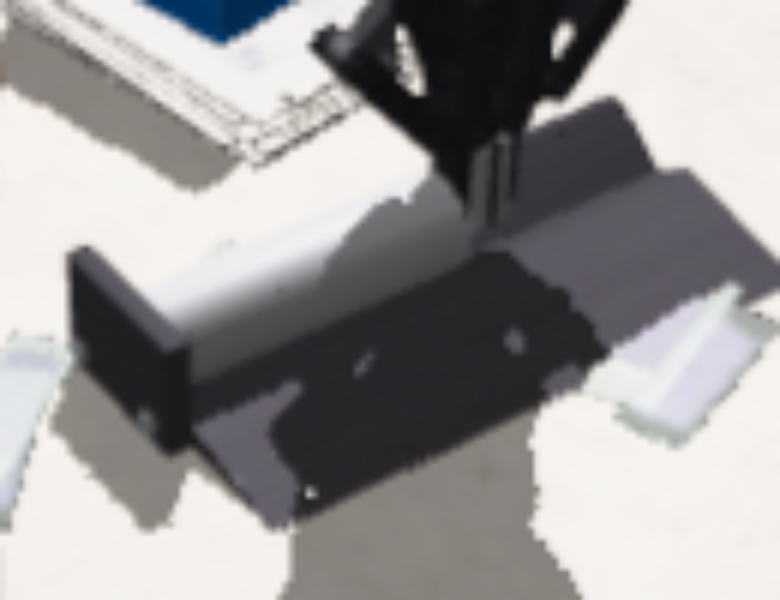

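Request:
{"fn": "move_arm", "kwargs": {
  "delta_pos": [
    [-0.0015,0,0],
    [-0.003,0,0],
    [-0.003,0,0]
  ],
  "dr": [
    [0,0,0],
    [0,0,0],
    [0,0,0]
  ],
  "fingers": [0,0,0]
}}

```text
time: 14.7
eef_pos: [0.6275, 0.0056, 0.0185]
tool_rot: [-90.0, -0.1, -100.2]
wrist_force: [-1.8, -7.0, -0.5]
grip_width: -0.0
```

The TCP no longer advances while the force climbs (1.2 → 3 → 7 N), so the bar is at the stop. One small confirming nudge, then back straight off and lift.

Request:
{"fn": "move_arm", "kwargs": {
  "delta_pos": [
    [-0.003,0,0],
    [-0.003,0,0]
  ],
  "dr": [
    [0,0,0],
    [0,0,0]
  ],
  "fingers": [0,0]
}}

```text
time: 14.9
eef_pos: [0.6275, 0.0057, 0.0185]
tool_rot: [-90.0, -0.3, -100.1]
wrist_force: [-2.4, -9.2, 0.8]
grip_width: 0.001
```

Request:
{"fn": "move_arm", "kwargs": {
  "delta_pos": [
    [0.008,0,0],
    [0.03,0,0],
    [0.06,0,0],
    [0.06,-0.1,0],
    [0.06,-0.2,0]
  ],
  "dr": [
    [0,0,0],
    [0,0,0],
    [0,0,0],
    [0,0,0],
    [0,0,0]
  ],
  "fingers": [0,0,0,0,0]
}}

```text
time: 15.4
eef_pos: [0.6221, -0.0159, 0.0974]
tool_rot: [-90.3, 0.0, -100.3]
wrist_force: [0.5, -1.1, 0.5]
grip_width: 0.002
```

Request:
{"fn": "move_arm", "kwargs": {
  "delta_pos": [
    [0.1,-0.1,0],
    [0.2,-0.15,0],
    [0.25,-0.15,0],
    [0.25,-0.15,0],
    [0.25,-0.15,0]
  ],
  "dr": [
    [0,0,0],
    [0,0,0],
    [0,0,0],
    [0,0,0],
    [0,0,0]
  ],
  "fingers": [0,0,0,0,0]
}}

```text
time: 15.9
eef_pos: [0.6055, -0.1142, 0.1581]
tool_rot: [-90.0, 0.1, -100.3]
wrist_force: [0.1, 1.1, 0.4]
grip_width: -0.002
```

```bash
python3 - <<'E'
from h import *
st()
T=lambda x,y,z:np.array([*P0,0])+(x*ex+y*ey+z*ez)/1000
for c in ["scene","side"]:
    d=viewer.camera(c); cv2.imwrite(f"pics/{c}13.png",d["color"])
    print(c,proj(d,[T(0,-20,24),T(0,100,24),T(0,40,24)]).round(1).tolist())
    for l in ["bar","dropper_bottle","eraser","specimen_pot"]: print(l,[( [round(float(v)) for v in b["rect"]],round(b["score"],2)) for b in boxes_of(c,l)[:1]])
    x,y=(270,145) if c=="scene" else (260,185)
    cv2.imwrite(f"pics/{c}13c.png",cv2.resize(d["color"][y:y+105,x:x+130],None,fx=5,fy=5,interpolation=cv2.INTER_CUBIC))
E
```

```text
t 15.9 rest xyz mm [   0.3 -152.4  158.1] F(rest) [-0.1  1.2  0.4] w -0.0 q [-20.  13. 102.   0.  65.  80.]
scene [[344.0, 185.9], [294.7, 207.2], [320.0, 196.2]]
bar [([322, 196, 54, 33], 0.73)]
dropper_bottle [([228, 195, 8, 28], 0.67)]
eraser [([322, 314, 15, 27], 0.7)]
specimen_pot [([256, 169, 24, 36], 0.79)]
side [[328.2, 238.6], [316.9, 209.8], [322.2, 223.3]]
bar [([326, 226, 30, 41], 0.92)]
dropper_bottle [([326, 224, 28, 44], 0.74)]
eraser [([214, 207, 21, 14], 0.67)]
specimen_pot [([377, 201, 23, 33], 0.77)]
```

View pics/scene13c.png

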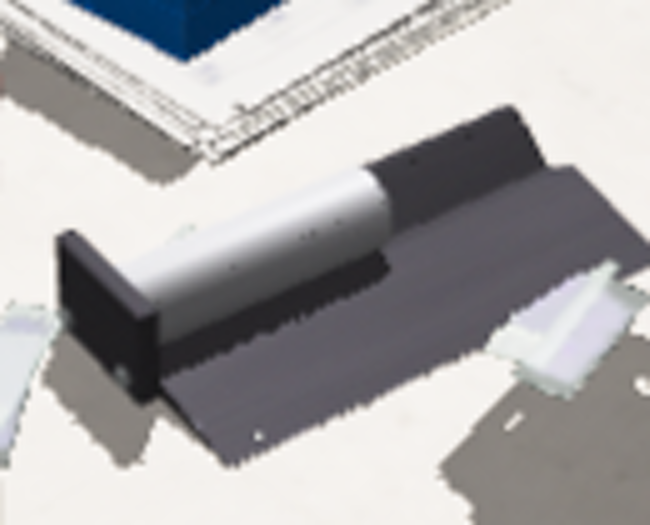

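View pics/side13c.png

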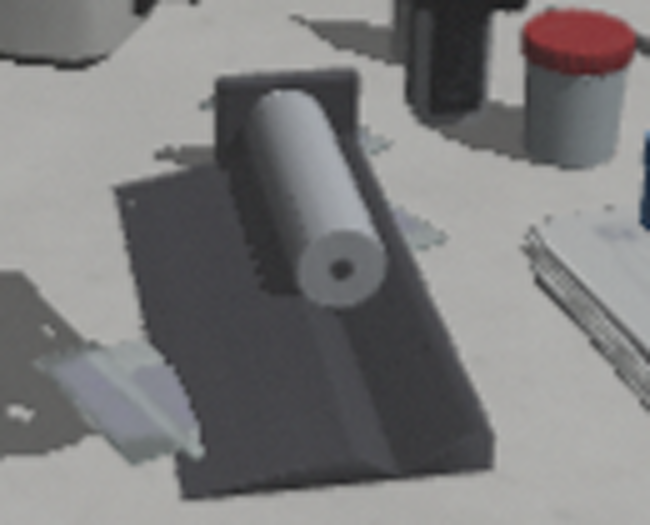

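In the side view the bar's free-end hole is at (328.2, 238.6), exactly where I predicted it for the bar against the stop. The bystanders haven't moved and the robot is clear, so I'm handing in.

```bash
python3 -c "
from plant import robot
print(robot.sign_off())"
```

```text
the job is handed in; nothing more can be done
None
```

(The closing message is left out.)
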